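# Find the lid that screws onto the jar

## Robot

A 7-joint arm with a two-finger parallel gripper is mounted at the origin on a cart in front of the work surface, level with it; the furniture and walls round the work are solid. World frame = base frame: x ahead of the robot, y to its left, z up, the work surface at z = 0. Lengths are in mm, angles in rad, forces in N, time in s.
With the tool pointing down it reaches from about 425 to 925 mm from the base axis. Payload 6.8 kg.
Tool frame: the origin (TCP) lies at the very end of the fingers, on their centre line; the grasp point (between the pads) lies 19 mm behind it; z points along the fingers, y is the direction in which the jaws open and shut (so a half turn about z gives the same grasp; the last joint's range is limited). The gripper opens to 88 mm and grips with 3 to 60 N. Pads are 20 mm wide; open, the fingers measure 115 mm over their backs; the gripper's body (75 mm by 178 mm) begins 61 mm behind the grasp point.
Start: joints at [1.011, 0.477, 0.022, 1.555, -0.011, 1.109, -0.083], TCP at [294.707, -607.285, 222.664] pointing down, gripper open.
Joint ranges: [-2.96, 2.96], [-0.34, 2.1], [-1.41, 1.46], [0.24, 2.44], [-1.37, 4.51], [0.17, 1.92], [-2.96, 2.96]. Speed limits (rad/s): [2.39, 2.39, 3.14, 3.14, 3.14, 3.14, 3.14].

## Interface

Orientations are given as a unit quaternion [w, x, y, z].
In Python, from plant import observe, vision, job gives the robot as it stands.
- The arm moves only by the tool servo_tool, never from a script. Its argument "motion" is a list of rows, each an object of numbers: "grip": the opening, from 0 (shut) to 1 (fully open); "x", "y", "z": the shift along the world's x, y, z in cm; "twist": the turn about the world's z in rad. A call has 1 to 12 rows; each row shifts and turns the pose as measured when the row begins; what a row does not reach is not made up. A row lasts 1/12 s, in which the tool goes at most 41.7 mm and 7.16 degrees, less where a joint would pass 70% of its speed; a pose out of reach is approached as far as the arm can. A call is refused whole if a number of a shift passes 4.17 or a number of a turn 0.125, either way. A call with a gripper value outside its range is refused whole. The fingers move at their own pace and stop on an object; the grip force is fixed at half the most. Time passes only in rows, so rows that do not move let the fingers close. It gives the time, the measured TCP pose, the force and the opening at its end, in the units of the state.
- observe(): the state, without advancing time (a new reading comes with each control period).
- vision.capture(name): name is "scene" or "top" or "wrist"; returns (picture, depth): 400x640x3 uint8, red, green, blue; 400x640 float32, mm along the optical axis (not along the pixel's ray), 0 where there is no reading.
- vision.camera_info(name): a dict with "vertical_fov" (degrees; the focal length in pixels is half the picture's height over the tangent of half this angle, whatever the lens; pixels are square), "cx", "cy" (the principal point, pixels), "cam_to_world" (4x4, takes a point from camera to world coordinates); the wrist camera has in their place "T_tool_cam" (4x4, takes a point from camera to tool coordinates, whose origin is the TCP and whose axes are the flange's). Camera axes: x right, y down, z forward; pixel columns grow to the right and rows downward; lengths in mm; the calibration is good to about 2 mm. The wrist camera is an equidistant fisheye: a pixel r from the principal point sees the ray r / f radians off the axis. A picture is of the moment at which its call begins: read the wrist's pose just before it. camera_info takes no time and is no camera call.
- job.job_done(): hands the job in, once; it reports no verdict.
The state is a dict: "t": time; "joint_positions": joint angles; "joint_vel": joint speeds; "joint_torque": joint torques, N m; "eef_pos": TCP position; "orientation": TCP orientation; "force": force on the tool from outside, world axes, zero at the start; "moment": the same for the moment, N m; "width": opening from 0.0 (shut) to 1.0 (fully open).
Only numpy, scipy, OpenCV 4.12 (cv2) and the standard library are available. Lean on these libraries where they do the work, as an engineer would, in place of code of your own. Each camera call takes 0.05 s, during which the arm holds its last target. There are 200 camera calls.

## Task

One of the three look-alike lids is the one that screws onto the white jar clamped to the worktop. Try them on the jar until you find it and screw it down clockwise until it is fully home. Leave the other two lids standing right way up on the worktop, and leave the tins and mugs where they are.

Things in the scene. Friction and masses are not known exactly. Their poses are not given: they have to be found in the camera images.
- jar: White jar fixed upright, 92 mm across, shoulder 100 mm high, clamped on a 140 x 120 mm dark wooden base. Origin: on its axis, at worktop level. Its x axis is the direction in which a lid's bar must point (either way, within 20 degrees) for the lid to go on; two straight ridges on the shoulder show it. Two round studs on the shoulder, 75 degrees clockwise of them, show the bar's direction when home.
- jar_home (a point): Where the right lid's mid point lies when fully home: on the jar's axis, 135 mm above the worktop; axes as the jar. Quick thread: put on along the ridges, the right lid rests 6 mm above home and still lifts off; turned 75 degrees clockwise (from above) it sinks those 6 mm evenly, so the hand must sink with it, and meets a stop. Play 1.5 mm up and down, 2 mm sideways. Turning needs little force.
- jar_tip (a point): Top of the jar's metal neck, 134 mm above the worktop, on its axis: a blunt cone that centres a lid; neck 40 mm across, 50 over its threads. A wrong lid either stays 13 mm above home and only slides round on top, or goes on to 6 mm above home but jams after about 27 degrees of turning and sinks no further. Wrong lids lift straight off. A lid must sit level before it is turned.
- lid_1_mid (a point): One of three lids alike outside: metal cap 62 mm across, 30 high, open below, with a wooden handle bar on top (58 long, 16 wide, 22 high); lid 52 high in all. Point: on its axis, half-way up, 26 mm above its lower edge; the bar spans 4 to 26 mm above the point. x along the bar, z up. Starts open side down. Lugs hidden inside, half-turn symmetric, differ. Only one lid fits (not told which). 0.08 to 0.16 kg.
- lid_2_mid (a point): Another lid, outwardly the same as the first (62 mm across, 52 mm high with its 58 x 16 x 22 mm handle bar along x); same point and axes; it may or may not be the one that fits. 0.08 to 0.16 kg.
- lid_3_mid (a point): Another lid, outwardly the same as the first (62 mm across, 52 mm high with its 58 x 16 x 22 mm handle bar along x); same point and axes; it may or may not be the one that fits. 0.08 to 0.16 kg.
- fish_tin: Bystander: flat round fish tin, 67 mm across, 33 mm high, origin at its underside; must be left alone.
- fish_tin_b: Bystander: another flat round fish tin, 67 mm across, 33 mm high, origin at its underside; must be left alone.
- low_tin: Bystander: round tin, 87 mm across, 40 mm high, origin at its underside; must be left alone.
- mug: Bystander: the mug at the left of the worktop, with handle, green above and white below, 78 mm across, 101 mm high, origin at its underside; must be left alone.
There are look-alikes about, which are no part of the job. What is shaped like the part that bears lid_1_mid but blue, purple or turquoise is not meant.

How it is judged:
By the outcome, as a careful person would: the job done as asked, in the order asked, and still so for the second after the job is handed in, with the robot touching nothing.
It also fails if it takes over 72 s, if anything falls off the work surface, if the arm or the gripper's body presses on something with over 40 N, if the wrist force passes 120 N, or if a joint passes its speed limit or range.

## Working session

There is one attempt and no reset: what is moved stays moved. The work goes in short steps, Python scripts to look and compute and a tool call to move; the robot and the scene stay as the last step left them, time stands still between calls to the robot, and variables do not carry over. Pictures are saved under pics/ and viewed, about 8 in all and at most 12, crops included, and the job is handed in when it is done.

Besides the shell and the picture viewer there is one more tool, called after "Emit:" as name(argument=value, ...), one argument or row to a line, values as JSON. servo_tool: Moves the arm, as the interface text tells. Its arguments: {"type":"object","properties":{"motion":{"type":"array","items":{"type":"object","properties":{"grip":{"type":"number"},"x":{"type":"number"},"y":{"type":"number"},"z":{"type":"number"},"twist":{"type":"number"}}}}},"required":["motion"]}

```bash
mkdir -p pics; ls; cat > h.py <<'E'
import numpy as np, cv2
from plant import observe, vision, job
def cap(n,f=None):
    im,d=vision.capture(n)
    if f: cv2.imwrite('pics/'+f,im[:,:,::-1])
    return im,d
def world(n,d):
    i=vision.camera_info(n); h,w=d.shape
    f=h/2/np.tan(np.radians(i['vertical_fov'])/2)
    v,u=np.mgrid[:h,:w]
    P=np.stack([(u-i['cx'])/f*d,(v-i['cy'])/f*d,d,np.ones_like(d)],-1)
    return (P@np.array(i['cam_to_world']).T)[...,:3]
E
python3 - <<'E'
from h import *
for n in('scene','top'):
    im,d=cap(n,n+'1.png'); np.savez(n+'1.npz',im=im,d=d)
    i=vision.camera_info(n); print(n,{k:np.round(v,3).tolist() for k,v in i.items() if k!='x'})
print(vision.camera_info('wrist'))
s=observe();print(s)
E
```

```text
pics
scene {'vertical_fov': 52.43, 'cx': 315.403, 'cy': 206.741, 'cam_to_world': [[0.979, -0.135, 0.155, 306.796], [-0.205, -0.673, 0.711, -1220.369], [0.008, -0.727, -0.686, 1182.062], [0.0, 0.0, 0.0, 1.0]]}
top {'vertical_fov': 53.888, 'cx': 318.975, 'cy': 196.542, 'cam_to_world': [[0.022, -0.98, 0.197, 318.849], [-1.0, -0.02, 0.013, -73.649], [-0.009, -0.197, -0.98, 1274.189], [0.0, 0.0, 0.0, 1.0]]}
{'vertical_fov': 65.70646984690485, 'cx': 314.7084740413488, 'cy': 196.66343592998396, 'T_tool_cam': array([[ 3.85676010e-04, -9.58644886e-01, -2.84604699e-01,
         7.84490572e+01],
       [ 9.99999916e-01,  3.29929458e-04,  2.43814633e-04,
        -3.28323440e-02],
       [-1.39832177e-04, -2.84604769e-01,  9.58644932e-01,
        -1.60482512e+02],
       [ 0.00000000e+00,  0.00000000e+00,  0.00000000e+00,
         1.00000000e+00]])}
{'t': 0.1, 'joint_positions': array([ 1.01090313,  0.47772499,  0.0223513 ,  1.55633588, -0.0114799 ,
        1.10929593, -0.08311991]), 'joint_vel': array([-1.03752531e-03, -2.21942443e-03,  4.75070785e-04, -2.02264690e-03,
       -3.87148885e-05, -1.04854073e-03,  6.82478500e-04]), 'joint_torque': array([ 4.31752487e-03, -5.84089100e+01,  1.53958775e+00, -2.73314846e+01,
       -5.42147923e-02,  1.30195412e-02,  4.20970548e-05]), 'eef_pos': array([ 294.43551543, -606.79958122,  221.78110707]), 'orientation': array([-7.78391861e-04,  9.74593176e-01,  2.23980964e-01, -2.51147043e-04]), 'force': array([-0.26691715, -0.11170876,  0.78221929]), 'moment': array([-0.01688061,  0.00905905, -0.04775325]), 'width': 1.0002315296485251}
```

View pics/top1.png

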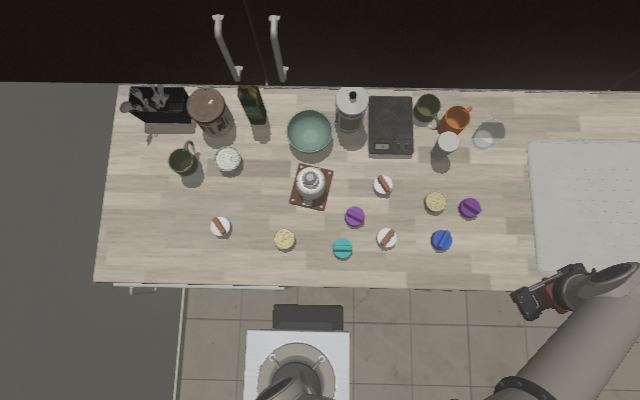

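View pics/scene1.png

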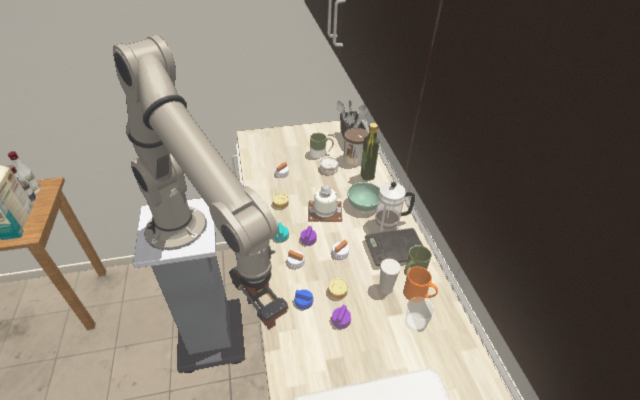

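Top view: the white lids with brown bars are at about (221,227), (384,185) and (387,238), and the jar is at (311,183). Next I'll measure them.

```bash
python3 - <<'E'
from h import *
z=np.load('top1.npz'); im,d=z['im'],z['d']; P=world('top',d)
hsv=cv2.cvtColor(im,cv2.COLOR_RGB2HSV)
for n,(u,v) in dict(L1=(221,227),L2=(384,185),L3=(387,238)).items():
    s=np.s_[v-15:v+16,u-15:u+16]
    q=P[s].reshape(-1,3); c=hsv[s].reshape(-1,3)
    bar=(q[:,2]>38)&(q[:,2]<62); bar&=(c[:,1]>100)
    b=q[bar]; m=b.mean(0); 
    r=cv2.minAreaRect(b[:,:2].astype(np.float32)); w=np.linalg.svd(b[:,:2]-m[:2],full_matrices=False)[2][0]
    print(n,m.round(1),len(b),'ang',np.degrees(np.arctan2(w[1],w[0])).round(1),r, np.median(b[:,2]))
s=np.s_[155:215,280:340]; q=P[s].reshape(-1,3)
for lo,hi in((90,110),(125,145)):
    m=(q[:,2]>lo)&(q[:,2]<hi); b=q[m]; print('jar',lo,len(b),cv2.minEnclosingCircle(b[:,:2].astype(np.float32)),b.mean(0).round(1))
a=cv2.resize(im[150:220,275:345],None,fx=8,fy=8,interpolation=cv2.INTER_CUBIC)
cv2.imwrite('pics/jar.png',a[:,:,::-1])
# other objects
for n,(u,v) in dict(tin1=(285,240),turq=(342,248),purp=(355,217),fishb=(436,202),mug=(183,161),low=(228,160),glass=(310,132),scale=(390,125),pot=(351,105)).items():
    print(n,P[v,u].round(0))
E
```

```text
L1 [467.  254.7  52.6] 76 ang -144.5 ((466.5084533691406, 254.6898651123047), (52.95256042480469, 12.117632865905762), 35.670684814453125) 53.12620921208122
L2 [ 612.8 -261.6   53.5] 71 ang -146.6 ((613.0238647460938, -261.8439636230469), (52.93727111816406, 14.42542552947998), 35.68289566040039) 53.505552371765134
L3 [ 440.8 -271.1   53.6] 67 ang 141.0 ((441.37164306640625, -271.5882263183594), (12.007960319519043, 52.271629333496094), 52.075714111328125) 53.56642482583493
jar 90 411 ((606.2442016601562, -27.751054763793945), 45.33269500732422) [601.8 -28.9  99.4]
jar 125 135 ((606.4898681640625, -27.771011352539062), 24.279264450073242) [605.6 -28.3 131.4]
tin1 [427.  47.  29.]
turq [ 404. -132.   52.]
purp [ 501. -171.   54.]
fishb [ 558. -431.   35.]
mug [684. 400.  13.]
low [683. 243.  39.]
glass [797. -21.   6.]
scale [ 815. -288.   36.]
pot [ 814. -147.  190.]
```

View pics/jar.png

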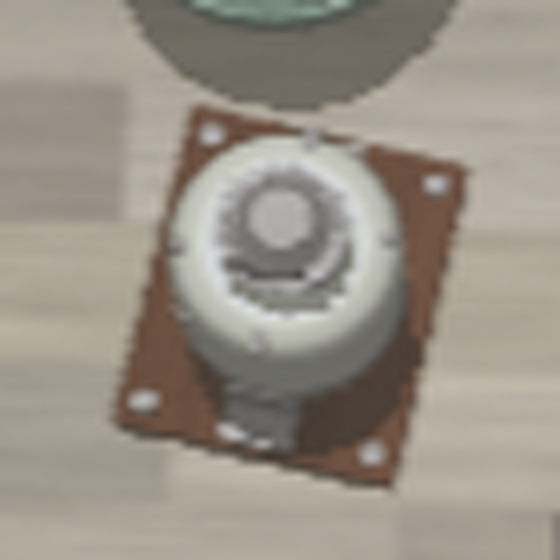

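The picture shows the shoulder ridges along (258,340)-(310,138), about -14° in world, and the studs along (175,248)-(392,243), about 91°. That fits home being 75° clockwise of the ridges. I'll start with lid 3, the nearest.

Emit:
servo_tool(
  motion=[
    {"x":1.2,"y":2.8,"z":0,"twist":0.124,"grip":0.6},
    {"x":1.2,"y":2.8,"z":0,"twist":0.124,"grip":0.6},
    {"x":1.2,"y":2.8,"z":0,"twist":0.124,"grip":0.6},
    {"x":1.2,"y":2.8,"z":0,"twist":0.124,"grip":0.6},
    {"x":1.2,"y":2.8,"z":0,"twist":0.124,"grip":0.6},
    {"x":1.2,"y":2.8,"z":0,"twist":0.124,"grip":0.6},
    {"x":1.2,"y":2.8,"z":0,"twist":0.124,"grip":0.6},
    {"x":1.2,"y":2.8,"z":0,"twist":0.124,"grip":0.6},
    {"x":1.2,"y":2.8,"z":0,"twist":0.124,"grip":0.6},
    {"x":1.2,"y":2.8,"z":0,"twist":0.124,"grip":0.6},
    {"x":1.2,"y":2.8,"z":0,"twist":0.124,"grip":0.6},
    {"x":1.2,"y":2.8,"z":0,"twist":0.124,"grip":0.6},
  ],
)

```text
t: 1.1
eef_pos: [432.9, -260.3, 216.5]
orientation: [-0.001, 0.562, 0.827, -0.005]
force: [0.4, -0.6, -0.4]
width: 0.597
```

Emit:
servo_tool(
  motion=[
    {"x":0.2,"y":-0.3,"z":-1.5,"twist":0.103,"grip":0.5},
    {"x":0.2,"y":-0.3,"z":-1.5,"twist":0.103,"grip":0.5},
    {"x":0.2,"y":-0.3,"z":-1.5,"twist":0.103,"grip":0.5},
    {"x":0.2,"y":-0.2,"z":-1.5,"twist":0.103,"grip":0.5},
    {"x":0,"y":0,"z":-1.5,"twist":0.1,"grip":0.5},
    {"x":0,"y":0,"z":0,"twist":0,"grip":0.5},
  ],
)

```text
t: 1.6
eef_pos: [445.2, -261.2, 139.4]
orientation: [0.001, 0.312, 0.95, -0.002]
force: [0.2, 0.6, 0.2]
width: 0.5
```

```bash
cat >> h.py <<'E'
from scipy.spatial.transform import Rotation as R
def wworld(d,s):
    i=vision.camera_info('wrist'); h,w=d.shape
    f=h/2/np.tan(np.radians(i['vertical_fov'])/2)
    v,u=np.mgrid[:h,:w]; x=u-i['cx'];y=v-i['cy']; r=np.hypot(x,y)+1e-9; th=r/f
    k=np.tan(th)/r
    P=np.stack([x*k*d,y*k*d,d],-1)@i['T_tool_cam'][:3,:3].T+i['T_tool_cam'][:3,3]
    q=s['orientation']; return P@R.from_quat([q[1],q[2],q[3],q[0]]).as_matrix().T+s['eef_pos']
def yaw(s):
    q=s['orientation']; return np.degrees(2*np.arctan2(q[2],q[1]))
def lid(fn,near,zr=(38,62)):
    s=observe(); im,d=cap('wrist',fn); P=wworld(d,s)
    c=cv2.cvtColor(im,cv2.COLOR_RGB2HSV)
    m=(d>0)&(P[...,2]>zr[0])&(P[...,2]<zr[1])&(np.hypot(P[...,0]-near[0],P[...,1]-near[1])<45)&(c[...,1]>90)&(c[...,0]<25)
    b=P[m]; r=cv2.minAreaRect(b[:,:2].astype(np.float32)); w=np.linalg.svd(b[:,:2]-b[:,:2].mean(0),full_matrices=False)[2][0]
    print('tcp',s['eef_pos'].round(1),'yaw',yaw(s).round(1),'t',s['t'],'bar n',len(b),b.mean(0).round(1),np.degrees(np.arctan2(w[1],w[0])).round(1),r)
    return im,d,P,s
E
python3 - <<'E'
from h import *
lid('w1.png',(441,-271))
E
```

```text
tcp [ 445.2 -261.2  139.4] yaw 143.7 t 1.6 bar n 1077 [ 439.4 -270.8   49.9] -38.3 ((440.8285827636719, -271.9979248046875), (14.662054061889648, 56.667545318603516), 51.342979431152344)
```

View pics/w1.png

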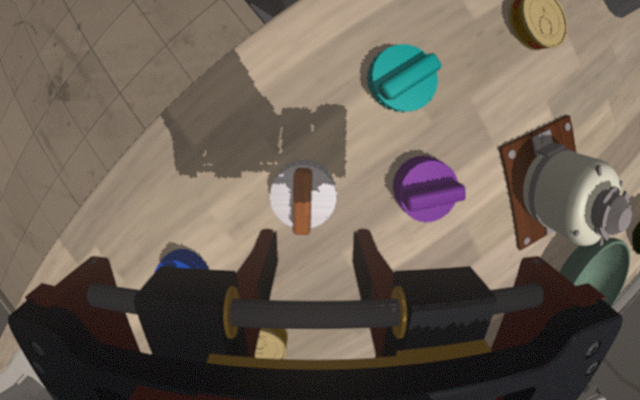

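The wrist view shows lid 3 at (303,198) and agrees with the top camera: bar centre (440.8, -271.8), 141.5°.

Emit:
servo_tool(
  motion=[
    {"x":-0.25,"y":-0.55,"z":-1.8,"twist":-0.04,"grip":0.5},
    {"x":-0.2,"y":-0.5,"z":-2.0,"grip":0.5},
    {"z":-2.0,"grip":0.5},
    {"z":-2.0,"grip":0.5},
    {"z":-1.5,"grip":0.5},
    {"z":0,"grip":0.5},
  ],
)

```text
schema error: expected keys grip, x, y, z, twist
```

Emit:
servo_tool(
  motion=[
    {"x":-0.25,"y":-0.55,"z":-1.8,"twist":-0.04,"grip":0.5},
    {"x":-0.2,"y":-0.5,"z":-2.0,"twist":0,"grip":0.5},
    {"x":0,"y":0,"z":-2.0,"twist":0,"grip":0.5},
    {"x":0,"y":0,"z":-2.0,"twist":0,"grip":0.5},
    {"x":0,"y":0,"z":-1.5,"twist":0,"grip":0.5},
    {"x":0,"y":0,"z":0,"twist":0,"grip":0.5},
  ],
)

```text
t: 2.15
eef_pos: [444.8, -275.1, 50.7]
orientation: [0.006, 0.345, 0.938, -0.004]
force: [-0.6, 0.1, 0.3]
width: 0.498
```

Emit:
servo_tool(
  motion=[
    {"x":-0.4,"y":0.3,"z":-0.6,"twist":0.03,"grip":0.5},
    {"x":0,"y":0,"z":-0.6,"twist":0,"grip":0.5},
    {"x":0,"y":0,"z":-0.3,"twist":0,"grip":0.5},
    {"x":0,"y":0,"z":0,"twist":0,"grip":0.5},
  ],
)

```text
t: 2.48
eef_pos: [442.3, -273.0, 38.1]
orientation: [0.008, 0.332, 0.943, -0.004]
force: [0.1, -0.2, 0.4]
width: 0.499
```

Emit:
servo_tool(
  motion=[
    {"x":-0.1,"y":0.1,"z":-0.4,"twist":0,"grip":0.5},
    {"x":0,"y":0,"z":0,"twist":0,"grip":0.1},
    {"x":0,"y":0,"z":0,"twist":0,"grip":0},
    {"x":0,"y":0,"z":0,"twist":0,"grip":0},
    {"x":0,"y":0,"z":0,"twist":0,"grip":0},
  ],
)

```text
t: 2.9
eef_pos: [442.6, -272.6, 35.6]
orientation: [0.01, 0.333, 0.943, -0.005]
force: [1.2, -0.0, 0.4]
width: 0.232
```

Emit:
servo_tool(
  motion=[
    {"x":0,"y":0,"z":0,"twist":0,"grip":0},
    {"x":0,"y":0,"z":0,"twist":0,"grip":0},
    {"x":0,"y":0,"z":2,"twist":0,"grip":0},
    {"x":0,"y":0,"z":3,"twist":0,"grip":0},
    {"x":0,"y":0,"z":3,"twist":0,"grip":0},
    {"x":0,"y":0,"z":3,"twist":0,"grip":0},
    {"x":1,"y":1.5,"z":2,"twist":0.06,"grip":0},
    {"x":1.5,"y":2.2,"z":1.5,"twist":0.08,"grip":0},
    {"x":2,"y":3,"z":1,"twist":0.08,"grip":0},
    {"x":2,"y":3,"z":0,"twist":0.08,"grip":0},
    {"x":2,"y":3,"z":0,"twist":0.08,"grip":0},
    {"x":2,"y":3,"z":0,"twist":0.05,"grip":0},
  ],
)

```text
t: 3.9
eef_pos: [541.9, -117.7, 197.1]
orientation: [0.008, 0.125, 0.992, -0.006]
force: [0.6, -0.6, -0.9]
width: 0.183
```

Emit:
servo_tool(
  motion=[
    {"x":1.8,"y":2.5,"z":0,"twist":0,"grip":0},
    {"x":1.8,"y":2.5,"z":0,"twist":0,"grip":0},
    {"x":1.2,"y":1.7,"z":0,"twist":0,"grip":0},
    {"x":0.4,"y":0.6,"z":0,"twist":0,"grip":0},
    {"x":0,"y":0,"z":0,"twist":0,"grip":0},
    {"x":0,"y":0,"z":0,"twist":0,"grip":0},
  ],
)

```text
t: 4.4
eef_pos: [597.3, -31.8, 196.6]
orientation: [0.008, 0.118, 0.993, -0.004]
force: [0.5, -0.4, -1.3]
width: 0.181
```

```bash
python3 - <<'E'
from h import *
s=observe(); im,d=cap('wrist','w2.png'); P=wworld(d,s)
print(s['eef_pos'].round(1),yaw(s),s['t'])
m=(d>0)&(np.hypot(P[...,0]-606,P[...,1]+28)<60)&(P[...,2]>90)&(P[...,2]<105)
b=P[m][:,:2].astype(np.float32); print(len(b),cv2.minEnclosingCircle(b),b.mean(0))
E
```

```text
[597.3 -31.8 196.6] 166.49367982551317 4.4
2270 ((605.1173095703125, -27.847267150878906), 44.066062927246094) [583.5274   -18.449682]
```

View pics/w2.png

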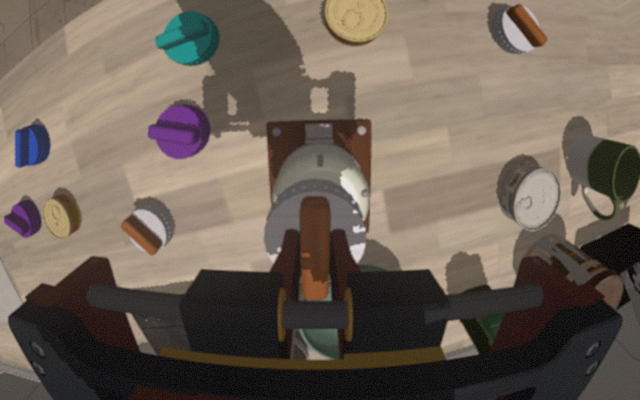

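Held lid 3: the bar (315,230) is lined up with the visible ridge (320,160). Next I centre it and lower.

Emit:
servo_tool(
  motion=[
    {"x":0.5,"y":0.2,"z":-0.5,"twist":0,"grip":0},
    {"x":0.4,"y":0.15,"z":-0.5,"twist":0,"grip":0},
    {"x":0,"y":0,"z":-0.5,"twist":0,"grip":0},
    {"x":0,"y":0,"z":-0.5,"twist":0,"grip":0},
    {"x":0,"y":0,"z":0,"twist":0,"grip":0},
    {"x":0,"y":0,"z":0,"twist":0,"grip":0},
  ],
)

```text
t: 4.95
eef_pos: [604.2, -36.7, 173.3]
orientation: [0.006, 0.123, 0.992, -0.006]
force: [-1.0, -0.4, -0.8]
width: 0.178
```

Emit:
servo_tool(
  motion=[
    {"x":0.3,"y":0.8,"z":0,"twist":0,"grip":0},
    {"x":0,"y":0,"z":0,"twist":0,"grip":0},
    {"x":0,"y":0,"z":0,"twist":0,"grip":0},
  ],
)

```text
t: 5.2
eef_pos: [607.2, -28.5, 173.1]
orientation: [0.006, 0.123, 0.992, -0.007]
force: [-0.7, -0.6, -1.7]
width: 0.178
```

Emit:
servo_tool(
  motion=[
    {"x":0,"y":0,"z":-0.5,"twist":0,"grip":0},
    {"x":0,"y":0,"z":-0.4,"twist":0,"grip":0},
    {"x":0,"y":0,"z":-0.3,"twist":0,"grip":0},
    {"x":0,"y":0,"z":0,"twist":0,"grip":0},
  ],
)

```text
t: 5.53
eef_pos: [607.6, -27.6, 160.6]
orientation: [0.007, 0.123, 0.992, -0.006]
force: [-1.0, 0.0, -2.0]
width: 0.179
```

Emit:
servo_tool(
  motion=[
    {"x":0,"y":0,"z":-0.4,"twist":0,"grip":0},
    {"x":0,"y":0,"z":-0.3,"twist":0,"grip":0},
    {"x":0,"y":0,"z":-0.3,"twist":0,"grip":0},
    {"x":0,"y":0,"z":0,"twist":0,"grip":0},
  ],
)

```text
t: 5.87
eef_pos: [608.8, -27.4, 158.4]
orientation: [0.008, 0.123, 0.992, -0.008]
force: [-0.7, 0.1, -2.0]
width: 0.179
```

Emit:
servo_tool(
  motion=[
    {"x":0,"y":0,"z":-0.4,"twist":0,"grip":0},
    {"x":-0.1,"y":0,"z":-0.6,"twist":0,"grip":0},
    {"x":0,"y":0,"z":-0.8,"twist":0,"grip":0},
  ],
)

```text
t: 6.12
eef_pos: [616.2, -26.2, 153.9]
orientation: [0.018, 0.124, 0.992, -0.008]
force: [-7.7, 1.3, 39.6]
width: 0.187
```

Emit:
servo_tool(
  motion=[
    {"x":0,"y":0,"z":0.6,"twist":0,"grip":0},
    {"x":0,"y":0,"z":1,"twist":0,"grip":0},
    {"x":-0.4,"y":0,"z":0.6,"twist":0,"grip":0},
    {"x":0,"y":0,"z":0,"twist":0,"grip":0},
    {"x":0,"y":0,"z":0,"twist":0,"grip":0},
  ],
)

```text
t: 6.53
eef_pos: [613.4, -26.0, 178.4]
orientation: [0.02, 0.124, 0.992, -0.008]
force: [0.6, -0.9, -1.5]
width: 0.181
```

```bash
cat >> h.py <<'E'
def held(s,P,im):
    q=s['orientation']; M=R.from_quat([q[1],q[2],q[3],q[0]]).as_matrix(); T=(P-s['eef_pos'])@M
    c=cv2.cvtColor(im,cv2.COLOR_RGB2HSV)
    # cap (white/grey) points in tool frame below the bar
    m=(abs(T[...,1])<40)&(T[...,0]>-5)&(T[...,0]<45)&(T[...,2]>-25)&(T[...,2]<45)&(abs(T[...,1])<9)
    for v in range(180,300,8):
        r=[(u,T[v,u].round(1).tolist(),c[v,u].tolist()) for u in (312,)]
        print(v,r)
E
python3 - <<'E'
from h import *
s=observe(); im,d=cap('wrist','w3.png'); P=wworld(d,s)
print(s['eef_pos'].round(1),yaw(s),s['orientation'].round(3),s['force'],s['width'])
held(s,P,im)
print('L3 grasp ref:'); 
cv2.imwrite('pics/w3c.png',cv2.resize(im[120:320,200:440],None,fx=3,fy=3,interpolation=cv2.INTER_CUBIC)[:,:,::-1])
E
```

```text
[613.4 -26.  178.4] 165.77541174219758 [ 0.02   0.124  0.992 -0.008] [ 0.59154023 -0.92970455 -1.52112172] 0.18054669129569567
180 [(312, [36.1, -1.4, 15.2], [0, 14, 93])]
188 [(312, [34.5, -1.3, 3.3], [8, 10, 102])]
196 [(312, [32.1, -1.3, -4.2], [11, 129, 67])]
204 [(312, [31.1, -1.2, -14.6], [13, 142, 77])]
212 [(312, [28.3, -1.1, -18.7], [11, 144, 83])]
220 [(312, [24.3, -1.2, -19.0], [9, 132, 85])]
228 [(312, [19.8, -1.2, -18.5], [11, 150, 80])]
236 [(312, [15.0, -1.2, -17.4], [11, 145, 79])]
244 [(312, [10.3, -1.2, -16.8], [12, 140, 82])]
252 [(312, [5.6, -1.2, -16.7], [11, 174, 79])]
260 [(312, [1.3, -1.2, -17.4], [12, 147, 80])]
268 [(312, [-4.8, -1.3, -15.3], [14, 159, 82])]
276 [(312, [-9.8, -1.3, -15.3], [13, 169, 127])]
284 [(312, [-15.2, -1.3, -15.1], [12, 163, 150])]
292 [(312, [-20.9, -1.3, -14.7], [11, 162, 146])]
L3 grasp ref:
```

View pics/w3c.png

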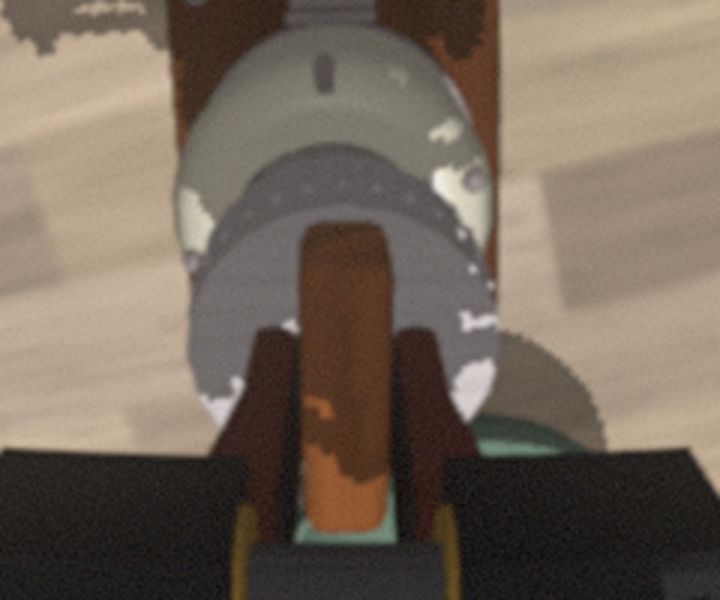

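Seated height was about 13–14 mm above home and the lid would not drop further, which fits the wrong-lid type that slides on top. The harder push tilted it about 5° in the grip. I'll set lid 3 down in the free spot at (460,-60) and try the next one.

Emit:
servo_tool(
  motion=[
    {"x":0,"y":0,"z":0.6,"twist":0,"grip":0},
    {"x":-1.2,"y":-0.3,"z":0.4,"twist":0,"grip":0},
    {"x":-2.4,"y":-0.5,"z":0,"twist":0,"grip":0},
    {"x":-2.8,"y":-0.6,"z":0,"twist":0,"grip":0},
    {"x":-2.8,"y":-0.6,"z":-1,"twist":0,"grip":0},
    {"x":-2.8,"y":-0.6,"z":-2,"twist":0,"grip":0},
    {"x":-2,"y":-0.5,"z":-2,"twist":0,"grip":0},
    {"x":-1,"y":-0.2,"z":-2.2,"twist":0,"grip":0},
    {"x":0,"y":0,"z":-2.2,"twist":0,"grip":0},
    {"x":0,"y":0,"z":-2,"twist":0,"grip":0},
    {"x":0,"y":0,"z":0,"twist":0,"grip":0},
  ],
)

```text
t: 7.5
eef_pos: [453.2, -61.2, 69.3]
orientation: [0.018, 0.125, 0.992, -0.008]
force: [-0.7, 1.0, -0.8]
width: 0.184
```

Emit:
servo_tool(
  motion=[
    {"x":0,"y":0,"z":-1.2,"twist":0,"grip":0},
    {"x":0,"y":0,"z":-1.0,"twist":0,"grip":0},
    {"x":0,"y":0,"z":-0.6,"twist":0,"grip":0},
    {"x":0,"y":0,"z":-0.4,"twist":0,"grip":0},
    {"x":0,"y":0,"z":-0.2,"twist":0,"grip":0},
    {"x":0,"y":0,"z":0,"twist":0,"grip":0},
  ],
)

```text
t: 8.0
eef_pos: [455.2, -61.2, 35.8]
orientation: [0.018, 0.125, 0.992, -0.008]
force: [0.2, -0.6, -1.0]
width: 0.182
```

Emit:
servo_tool(
  motion=[
    {"x":0,"y":0,"z":0,"twist":0,"grip":0.45},
    {"x":0,"y":0,"z":0,"twist":0,"grip":0.45},
    {"x":0,"y":0,"z":0,"twist":0,"grip":0.45},
    {"x":0,"y":0,"z":2,"twist":0,"grip":0.45},
    {"x":0,"y":0,"z":3,"twist":0,"grip":0.45},
    {"x":0,"y":0,"z":3,"twist":0,"grip":0.45},
    {"x":1,"y":-1,"z":2,"twist":0.1,"grip":0.45},
    {"x":2,"y":-2.5,"z":0,"twist":0.12,"grip":0.45},
    {"x":2.5,"y":-3.2,"z":0,"twist":0.12,"grip":0.45},
    {"x":2.5,"y":-3.2,"z":0,"twist":0.12,"grip":0.45},
    {"x":2.5,"y":-3.2,"z":0,"twist":0.12,"grip":0.45},
    {"x":2.5,"y":-3.2,"z":0,"twist":0.12,"grip":0.45},
  ],
)

```text
t: 9.0
eef_pos: [588.0, -220.9, 148.3]
orientation: [0.024, -0.238, 0.971, -0.004]
force: [0.4, 0.7, 0.6]
width: 0.45
```

Emit:
servo_tool(
  motion=[
    {"x":1.2,"y":-2,"z":0,"twist":0.07,"grip":0.45},
    {"x":0.6,"y":-1,"z":-1,"twist":0.03,"grip":0.45},
    {"x":0,"y":0,"z":-1,"twist":0,"grip":0.45},
    {"x":0,"y":0,"z":0,"twist":0,"grip":0.45},
  ],
)

```text
t: 9.33
eef_pos: [610.6, -264.1, 127.8]
orientation: [0.027, -0.285, 0.958, -0.005]
force: [-0.1, 0.5, -0.2]
width: 0.447
```

```bash
python3 - <<'E'
from h import *
im,d,P,s=lid('w4.png',(613,-262))
print(s['orientation'])
im,d=cap('top'); P=world('top',d); s=P[225:250,290:345].reshape(-1,3); 
q=P[180:270,280:345].reshape(-1,3); m=(q[:,2]>20)&(np.hypot(q[:,0]-455,q[:,1]+61)<50); b=q[m]; print('L3',len(b),b.mean(0), np.percentile(b[:,2],[5,30,50,70,95]),cv2.minEnclosingCircle(b[:,:2].astype(np.float32)))
E
```

```text
tcp [ 610.6 -264.1  127.8] yaw 213.1 t 9.3333 bar n 1202 [ 610.8 -264.6   49.8] 32.9 ((612.4395141601562, -263.1458740234375), (56.85907745361328, 14.390990257263184), 32.597591400146484)
[ 0.02713448 -0.28456241  0.95826242 -0.00459175]
L3 308 [448.98642818 -59.1782182   37.60352618] [27.11951338 30.8006598  32.84137775 47.13166966 54.78382449] ((449.84869384765625, -59.000125885009766), 31.542251586914062)
```

Emit:
servo_tool(
  motion=[
    {"x":0.1,"y":0.1,"z":-1.5,"twist":0,"grip":0.45},
    {"x":0.1,"y":0.05,"z":-2,"twist":0,"grip":0.45},
    {"x":0,"y":0,"z":-2,"twist":0,"grip":0.45},
    {"x":0,"y":0,"z":-1.5,"twist":0,"grip":0.45},
    {"x":0,"y":0,"z":-0.8,"twist":0,"grip":0.45},
    {"x":0,"y":0,"z":0,"twist":0,"grip":0.45},
  ],
)

```text
t: 9.93
eef_pos: [612.6, -251.8, 50.1]
orientation: [0.029, -0.289, 0.957, -0.006]
force: [0.3, 1.0, 0.5]
width: 0.452
```

Emit:
servo_tool(
  motion=[
    {"x":0,"y":-0.6,"z":0,"twist":0,"grip":0.45},
    {"x":0,"y":-0.5,"z":-0.4,"twist":0,"grip":0.45},
    {"x":0,"y":0,"z":-0.4,"twist":-0.015,"grip":0.45},
    {"x":0,"y":0,"z":-0.3,"twist":0,"grip":0.45},
    {"x":0,"y":0,"z":0,"twist":0,"grip":0.45},
  ],
)

```text
t: 10.35
eef_pos: [613.9, -262.6, 40.9]
orientation: [0.03, -0.282, 0.959, -0.007]
force: [0.3, 0.8, -0.2]
width: 0.446
```

Emit:
servo_tool(
  motion=[
    {"x":-0.15,"y":0,"z":-0.3,"twist":0,"grip":0.45},
    {"x":0,"y":0,"z":-0.25,"twist":0,"grip":0.45},
    {"x":0,"y":0,"z":0,"twist":0,"grip":0},
    {"x":0,"y":0,"z":0,"twist":0,"grip":0},
    {"x":0,"y":0,"z":0,"twist":0,"grip":0},
    {"x":0,"y":0,"z":0,"twist":0,"grip":0},
    {"x":0,"y":0,"z":0,"twist":0,"grip":0},
    {"x":0,"y":0,"z":0,"twist":0,"grip":0},
  ],
)

```text
t: 11.02
eef_pos: [612.7, -262.9, 36.0]
orientation: [0.031, -0.282, 0.959, -0.008]
force: [-0.7, -0.8, 1.0]
width: 0.177
```

Emit:
servo_tool(
  motion=[
    {"x":0,"y":0,"z":1.5,"twist":0,"grip":0},
    {"x":0,"y":0,"z":2.5,"twist":0,"grip":0},
    {"x":0,"y":0,"z":3,"twist":0,"grip":0},
    {"x":0,"y":0,"z":3,"twist":-0.05,"grip":0},
    {"x":0,"y":1,"z":3,"twist":-0.1,"grip":0},
    {"x":0,"y":2,"z":2.3,"twist":-0.1,"grip":0},
    {"x":0,"y":3,"z":1,"twist":-0.1,"grip":0},
    {"x":-0.2,"y":3,"z":0,"twist":-0.1,"grip":0},
    {"x":-0.2,"y":3,"z":0,"twist":-0.1,"grip":0},
    {"x":-0.2,"y":3,"z":0,"twist":-0.1,"grip":0},
    {"x":0,"y":3,"z":0,"twist":-0.1,"grip":0},
    {"x":0,"y":2,"z":0,"twist":-0.05,"grip":0},
  ],
)

```text
t: 12.02
eef_pos: [602.8, -60.7, 217.2]
orientation: [0.031, 0.138, 0.99, -0.017]
force: [0.3, 0.4, -1.2]
width: 0.18
```

Emit:
servo_tool(
  motion=[
    {"x":0.1,"y":1.2,"z":-0.5,"twist":0.02,"grip":0},
    {"x":0.1,"y":1,"z":-0.8,"twist":0.02,"grip":0},
    {"x":0,"y":0.5,"z":-0.8,"twist":0,"grip":0},
    {"x":0,"y":0,"z":-0.6,"twist":0,"grip":0},
    {"x":0,"y":0,"z":0,"twist":0,"grip":0},
    {"x":0,"y":0,"z":0,"twist":0,"grip":0},
  ],
)

```text
t: 12.52
eef_pos: [604.5, -27.9, 189.7]
orientation: [0.032, 0.11, 0.993, -0.016]
force: [0.2, -0.5, -0.7]
width: 0.179
```

Emit:
servo_tool(
  motion=[
    {"x":0.1,"y":0,"z":-0.6,"twist":0,"grip":0},
    {"x":0,"y":0,"z":-0.6,"twist":0,"grip":0},
    {"x":0,"y":0,"z":-0.4,"twist":0,"grip":0},
    {"x":0,"y":0,"z":0,"twist":0,"grip":0},
  ],
)

```text
t: 12.85
eef_pos: [605.5, -33.3, 171.0]
orientation: [0.031, 0.114, 0.993, -0.017]
force: [0.3, -0.2, -0.7]
width: 0.181
```

Emit:
servo_tool(
  motion=[
    {"x":0.05,"y":0.5,"z":0,"twist":0,"grip":0},
    {"x":0,"y":0,"z":0,"twist":0,"grip":0},
    {"x":0,"y":0,"z":-0.3,"twist":0,"grip":0},
    {"x":0,"y":0,"z":-0.3,"twist":0,"grip":0},
    {"x":0,"y":0,"z":-0.2,"twist":0,"grip":0},
    {"x":0,"y":0,"z":0,"twist":0,"grip":0},
  ],
)

```text
t: 13.35
eef_pos: [606.4, -28.1, 162.4]
orientation: [0.031, 0.114, 0.993, -0.017]
force: [-0.2, -0.5, -2.3]
width: 0.177
```

Emit:
servo_tool(
  motion=[
    {"x":0,"y":0,"z":-0.3,"twist":0,"grip":0},
    {"x":0,"y":0,"z":-0.3,"twist":0,"grip":0},
    {"x":0,"y":0,"z":-0.3,"twist":0,"grip":0},
  ],
)

```text
t: 13.6
eef_pos: [606.8, -27.9, 153.4]
orientation: [0.032, 0.114, 0.993, -0.017]
force: [-0.6, 0.2, -0.5]
width: 0.181
```

This one drops past the 158 mm level, so I'll go on down to the 6 mm-above-home seat, expected at about 151.

Emit:
servo_tool(
  motion=[
    {"x":0,"y":0,"z":-0.2,"twist":0,"grip":0},
    {"x":0,"y":0,"z":-0.2,"twist":0,"grip":0},
    {"x":0,"y":0,"z":-0.2,"twist":0,"grip":0},
  ],
)

```text
t: 13.85
eef_pos: [607.6, -27.6, 149.4]
orientation: [0.033, 0.114, 0.993, -0.017]
force: [-9.6, -0.0, 22.9]
width: 0.18
```

Emit:
servo_tool(
  motion=[
    {"x":-0.1,"y":0,"z":0.05,"twist":0,"grip":0},
    {"x":0,"y":0,"z":0,"twist":-0.1,"grip":0},
    {"x":0,"y":0,"z":-0.05,"twist":-0.12,"grip":0},
    {"x":0,"y":0,"z":-0.05,"twist":-0.12,"grip":0},
  ],
)

```text
t: 14.18
eef_pos: [606.8, -28.2, 149.8]
orientation: [0.03, 0.285, 0.958, -0.023]
force: [-0.1, 0.6, -1.4]
width: 0.177
```

Emit:
servo_tool(
  motion=[
    {"x":0,"y":0,"z":-0.07,"twist":-0.12,"grip":0},
    {"x":0,"y":0,"z":-0.07,"twist":-0.12,"grip":0},
    {"x":0,"y":0,"z":-0.07,"twist":-0.12,"grip":0},
  ],
)

```text
t: 14.43
eef_pos: [608.5, -28.7, 149.6]
orientation: [0.028, 0.457, 0.889, -0.029]
force: [-0.4, -0.7, 4.0]
width: 0.22
```

Width grew from 0.177 to 0.22 and z did not sink: the bar stopped while the fingers turned on, so lid 2 jams at about 27° and is a wrong lid. I'll turn back and lift it off.

Emit:
servo_tool(
  motion=[
    {"x":0,"y":0,"z":0,"twist":0.12,"grip":0},
    {"x":-0.1,"y":0,"z":0,"twist":0.12,"grip":0},
    {"x":0,"y":0,"z":0,"twist":0.12,"grip":0},
    {"x":0,"y":0,"z":0,"twist":0.12,"grip":0},
    {"x":0,"y":0,"z":0,"twist":0.12,"grip":0},
    {"x":0,"y":0,"z":0,"twist":0.1,"grip":0},
    {"x":0,"y":0,"z":0,"twist":0,"grip":0},
  ],
)

```text
t: 15.02
eef_pos: [607.8, -26.4, 150.0]
orientation: [0.037, 0.114, 0.993, -0.017]
force: [-0.9, -0.3, 0.1]
width: 0.179
```

Emit:
servo_tool(
  motion=[
    {"x":0,"y":0,"z":0.5,"twist":0,"grip":0},
    {"x":0,"y":0,"z":1,"twist":0,"grip":0},
    {"x":0,"y":0,"z":1.5,"twist":0,"grip":0},
    {"x":0,"y":0,"z":1.5,"twist":0,"grip":0},
    {"x":-0.5,"y":1,"z":0,"twist":0,"grip":0},
    {"x":-1.5,"y":2.5,"z":0,"twist":0,"grip":0},
    {"x":-1.6,"y":3,"z":0,"twist":0,"grip":0},
    {"x":-1.6,"y":3,"z":-1,"twist":0,"grip":0},
    {"x":-1.5,"y":2.7,"z":-2,"twist":0,"grip":0},
    {"x":-0.7,"y":1.5,"z":-2,"twist":0,"grip":0},
    {"x":0,"y":0,"z":-2,"twist":0,"grip":0},
    {"x":0,"y":0,"z":-1.5,"twist":0,"grip":0},
  ],
)

```text
t: 16.02
eef_pos: [529.3, 120.1, 115.3]
orientation: [0.043, 0.128, 0.991, -0.015]
force: [0.3, 0.2, -1.9]
width: 0.178
```

Emit:
servo_tool(
  motion=[
    {"x":0,"y":0,"z":-1.5,"twist":0,"grip":0},
    {"x":0,"y":0,"z":-1.5,"twist":0,"grip":0},
    {"x":0,"y":0,"z":-1.5,"twist":0,"grip":0},
    {"x":0,"y":0,"z":-1,"twist":0,"grip":0},
    {"x":0,"y":0,"z":-0.7,"twist":0,"grip":0},
    {"x":0,"y":0,"z":0,"twist":0,"grip":0},
    {"x":0,"y":0,"z":0,"twist":0,"grip":0},
  ],
)

```text
t: 16.6
eef_pos: [522.6, 126.2, 47.3]
orientation: [0.04, 0.129, 0.991, -0.015]
force: [0.8, -0.0, -0.7]
width: 0.18
```

Emit:
servo_tool(
  motion=[
    {"x":0,"y":0,"z":-0.5,"twist":0,"grip":0},
    {"x":0,"y":0,"z":-0.4,"twist":0,"grip":0},
    {"x":0,"y":0,"z":-0.2,"twist":0,"grip":0},
    {"x":0,"y":0,"z":0,"twist":0,"grip":0},
    {"x":0,"y":0,"z":0,"twist":0,"grip":0.4},
    {"x":0,"y":0,"z":0,"twist":0,"grip":0.45},
    {"x":0,"y":0,"z":0,"twist":0,"grip":0.45},
  ],
)

```text
t: 17.18
eef_pos: [525.3, 126.7, 38.3]
orientation: [0.043, 0.13, 0.99, -0.014]
force: [-0.0, 0.2, 0.1]
width: 0.37
```

Emit:
servo_tool(
  motion=[
    {"x":0,"y":0,"z":1.5,"twist":0,"grip":0.45},
    {"x":0,"y":0,"z":3,"twist":0,"grip":0.45},
    {"x":0,"y":0,"z":3,"twist":0.1,"grip":0.45},
    {"x":-0.4,"y":1,"z":2,"twist":0.11,"grip":0.45},
    {"x":-1,"y":2,"z":0,"twist":0.12,"grip":0.45},
    {"x":-1.2,"y":2.5,"z":0,"twist":0.12,"grip":0.45},
    {"x":-1.2,"y":2.5,"z":0,"twist":0.12,"grip":0.45},
    {"x":-1.2,"y":2.5,"z":0,"twist":0.12,"grip":0.45},
    {"x":-0.6,"y":1.5,"z":0,"twist":0.12,"grip":0.45},
    {"x":-0.2,"y":0.6,"z":0,"twist":0.08,"grip":0.45},
    {"x":0,"y":0,"z":0,"twist":0,"grip":0.45},
    {"x":0,"y":0,"z":0,"twist":0,"grip":0.45},
  ],
)

```text
t: 18.18
eef_pos: [466.3, 257.5, 142.7]
orientation: [0.051, -0.327, 0.944, 0.005]
force: [1.2, 0.1, -0.4]
width: 0.449
```

```bash
python3 - <<'E'
from h import *
im,d,P,s=lid('w5.png',(467,254.7))
print(s['orientation'])
im,d=cap('top','top2.png'); P=world('top',d).reshape(-1,3)
for n,c in dict(L3=(451,-60),L2=(525,126)).items():
    m=(P[:,2]>20)&(P[:,2]<70)&(np.hypot(P[:,0]-c[0],P[:,1]-c[1])<45); b=P[m]; print(n,len(b),b.mean(0), np.percentile(b[:,2],[5,30,50,70,95]))
E
```

```text
tcp [466.3 257.5 142.7] yaw 218.2 t 18.1833 bar n 1079 [464.4 255.1  49.8] 36.0 ((466.2740478515625, 256.5941467285156), (57.28666687011719, 14.719825744628906), 35.660400390625)
[ 0.05081009 -0.3267099   0.94374372  0.0051734 ]
L3 307 [448.76696703 -58.92503057  37.82068508] [27.09500182 31.10334771 33.14173346 45.05999035 55.378206  ]
L2 302 [523.63986607 125.33530145  38.14629606] [26.97170265 31.10782211 33.27602447 46.87297447 55.12872921]
```

Emit:
servo_tool(
  motion=[
    {"x":0,"y":-0.1,"z":-1.5,"twist":-0.045,"grip":0.45},
    {"x":0,"y":0,"z":-2,"twist":0,"grip":0.45},
    {"x":0,"y":0,"z":-2,"twist":0,"grip":0.45},
    {"x":0,"y":0,"z":-2,"twist":0,"grip":0.45},
    {"x":0,"y":0,"z":-1,"twist":0,"grip":0.45},
    {"x":0,"y":0,"z":0,"twist":0,"grip":0.45},
    {"x":0,"y":0,"z":0,"twist":0,"grip":0.45},
  ],
)

```text
t: 18.87
eef_pos: [471.5, 249.9, 55.5]
orientation: [0.053, -0.293, 0.955, 0.001]
force: [-0.2, 0.2, -0.4]
width: 0.453
```

Emit:
servo_tool(
  motion=[
    {"x":-0.3,"y":0.3,"z":-0.4,"twist":0.025,"grip":0.45},
    {"x":-0.2,"y":0.3,"z":-0.5,"twist":0,"grip":0.45},
    {"x":0,"y":0,"z":-0.5,"twist":0,"grip":0.45},
    {"x":0,"y":0,"z":-0.2,"twist":0,"grip":0.45},
    {"x":0,"y":0,"z":0,"twist":0,"grip":0.45},
    {"x":0,"y":0,"z":0,"twist":0,"grip":0.45},
  ],
)

```text
t: 19.37
eef_pos: [468.2, 257.5, 41.4]
orientation: [0.055, -0.305, 0.951, 0.002]
force: [-0.7, 0.5, 0.5]
width: 0.448
```

Emit:
servo_tool(
  motion=[
    {"x":-0.18,"y":-0.17,"z":-0.3,"twist":0,"grip":0.45},
    {"x":0,"y":0,"z":-0.25,"twist":0,"grip":0.45},
    {"x":0,"y":0,"z":0,"twist":0,"grip":0},
    {"x":0,"y":0,"z":0,"twist":0,"grip":0},
    {"x":0,"y":0,"z":0,"twist":0,"grip":0},
    {"x":0,"y":0,"z":0,"twist":0,"grip":0},
    {"x":0,"y":0,"z":0,"twist":0,"grip":0},
    {"x":0,"y":0,"z":0,"twist":0,"grip":0},
  ],
)

```text
t: 20.03
eef_pos: [466.4, 255.9, 36.0]
orientation: [0.056, -0.305, 0.951, 0.002]
force: [0.1, -0.3, 0.2]
width: 0.18
```

Emit:
servo_tool(
  motion=[
    {"x":0,"y":0,"z":1.5,"twist":0,"grip":0},
    {"x":0,"y":0,"z":2.5,"twist":0,"grip":0},
    {"x":0,"y":0,"z":3,"twist":0,"grip":0},
    {"x":0,"y":0,"z":3,"twist":-0.05,"grip":0},
    {"x":0.5,"y":-1,"z":2.5,"twist":-0.1,"grip":0},
    {"x":1,"y":-2,"z":2,"twist":-0.1,"grip":0},
    {"x":1.5,"y":-3,"z":1,"twist":-0.1,"grip":0},
    {"x":1.5,"y":-3,"z":0,"twist":-0.1,"grip":0},
    {"x":1.5,"y":-3,"z":0,"twist":-0.1,"grip":0},
    {"x":1.5,"y":-3,"z":0,"twist":-0.1,"grip":0},
    {"x":1.5,"y":-3,"z":0,"twist":-0.1,"grip":0},
    {"x":1.5,"y":-3,"z":0,"twist":-0.05,"grip":0},
  ],
)

```text
t: 21.03
eef_pos: [566.8, 42.9, 198.4]
orientation: [0.051, 0.099, 0.994, -0.017]
force: [0.1, 0.4, -1.0]
width: 0.183
```

Emit:
servo_tool(
  motion=[
    {"x":1.3,"y":-2.5,"z":0,"twist":-0.03,"grip":0},
    {"x":1.2,"y":-2,"z":0,"twist":0,"grip":0},
    {"x":0.8,"y":-1.5,"z":0,"twist":0,"grip":0},
    {"x":0.3,"y":-0.6,"z":0,"twist":0,"grip":0},
    {"x":0,"y":0,"z":-0.3,"twist":0,"grip":0},
    {"x":0,"y":0,"z":-0.3,"twist":0,"grip":0},
    {"x":0,"y":0,"z":0,"twist":0,"grip":0},
  ],
)

```text
t: 21.62
eef_pos: [603.9, -35.9, 189.3]
orientation: [0.049, 0.122, 0.991, -0.02]
force: [-0.0, -0.8, -0.7]
width: 0.181
```

Emit:
servo_tool(
  motion=[
    {"x":0.2,"y":0.7,"z":-0.3,"twist":0,"grip":0},
    {"x":0,"y":0.1,"z":-0.5,"twist":0,"grip":0},
    {"x":0,"y":0.1,"z":-0.5,"twist":0,"grip":0},
    {"x":0,"y":0.1,"z":-0.4,"twist":0,"grip":0},
    {"x":0,"y":0,"z":0,"twist":0,"grip":0},
    {"x":0,"y":0,"z":0,"twist":0,"grip":0},
  ],
)

```text
t: 22.12
eef_pos: [603.8, -17.7, 170.1]
orientation: [0.048, 0.117, 0.992, -0.019]
force: [0.3, -0.7, -0.7]
width: 0.179
```

Emit:
servo_tool(
  motion=[
    {"x":0.2,"y":-0.9,"z":0.1,"twist":0,"grip":0},
    {"x":0,"y":0,"z":0,"twist":0,"grip":0},
    {"x":0,"y":0,"z":0,"twist":0,"grip":0},
  ],
)

```text
t: 22.37
eef_pos: [606.1, -27.5, 171.3]
orientation: [0.048, 0.117, 0.992, -0.019]
force: [-1.5, 0.2, -1.5]
width: 0.18
```

Emit:
servo_tool(
  motion=[
    {"x":0,"y":0,"z":-0.3,"twist":0,"grip":0},
    {"x":0,"y":0,"z":-0.3,"twist":0,"grip":0},
    {"x":0,"y":0,"z":-0.3,"twist":0,"grip":0},
    {"x":0,"y":0,"z":-0.3,"twist":0,"grip":0},
    {"x":0,"y":0,"z":0,"twist":0,"grip":0},
  ],
)

```text
t: 22.78
eef_pos: [606.5, -29.0, 158.6]
orientation: [0.049, 0.118, 0.992, -0.019]
force: [-0.6, -0.3, -1.2]
width: 0.179
```

Emit:
servo_tool(
  motion=[
    {"x":0,"y":0,"z":-0.3,"twist":0,"grip":0},
    {"x":0,"y":0,"z":-0.2,"twist":0,"grip":0},
    {"x":0,"y":0,"z":-0.2,"twist":0,"grip":0},
    {"x":0,"y":0,"z":-0.15,"twist":0,"grip":0},
  ],
)

```text
t: 23.12
eef_pos: [606.9, -28.5, 150.0]
orientation: [0.049, 0.118, 0.992, -0.019]
force: [-5.2, 0.6, 13.3]
width: 0.176
```

Lid 1 is down at the 6 mm seat with light contact. Now I turn it clockwise and sink with it.

Emit:
servo_tool(
  motion=[
    {"x":-0.05,"y":0,"z":0.04,"twist":0,"grip":0},
    {"x":0,"y":0,"z":-0.03,"twist":-0.1,"grip":0},
    {"x":0,"y":0,"z":-0.05,"twist":-0.1,"grip":0},
    {"x":0,"y":0,"z":-0.05,"twist":-0.1,"grip":0},
    {"x":0,"y":0,"z":-0.05,"twist":-0.1,"grip":0},
  ],
)

```text
t: 23.53
eef_pos: [606.6, -29.0, 148.7]
orientation: [0.045, 0.32, 0.946, -0.028]
force: [0.4, 0.3, -1.0]
width: 0.179
```

Emit:
servo_tool(
  motion=[
    {"x":0,"y":0,"z":-0.06,"twist":-0.1,"grip":0},
    {"x":0,"y":0,"z":-0.06,"twist":-0.1,"grip":0},
    {"x":0,"y":0,"z":-0.06,"twist":-0.1,"grip":0},
  ],
)

```text
t: 23.78
eef_pos: [607.5, -27.8, 147.4]
orientation: [0.041, 0.464, 0.884, -0.034]
force: [-0.6, 0.5, -0.9]
width: 0.185
```

It is sinking as it should (147.4 at 42°) with the grip unchanged, so this is the right lid. Continuing to the stop.

Emit:
servo_tool(
  motion=[
    {"x":0,"y":0,"z":-0.06,"twist":-0.1,"grip":0},
    {"x":-0.05,"y":0,"z":-0.06,"twist":-0.1,"grip":0},
    {"x":0,"y":0,"z":-0.06,"twist":-0.1,"grip":0},
    {"x":0,"y":0,"z":-0.06,"twist":-0.1,"grip":0},
  ],
)

```text
t: 24.12
eef_pos: [608.6, -26.3, 145.8]
orientation: [0.034, 0.638, 0.769, -0.041]
force: [0.0, -1.3, -0.5]
width: 0.177
```

Emit:
servo_tool(
  motion=[
    {"x":-0.1,"y":-0.05,"z":-0.06,"twist":-0.08,"grip":0},
    {"x":0,"y":0,"z":-0.06,"twist":-0.08,"grip":0},
    {"x":0,"y":0,"z":-0.04,"twist":-0.06,"grip":0},
    {"x":0,"y":0,"z":-0.03,"twist":-0.06,"grip":0},
  ],
)

```text
t: 24.45
eef_pos: [609.9, -26.9, 144.8]
orientation: [0.031, 0.743, 0.668, -0.044]
force: [-2.5, -4.1, 3.0]
width: 0.185
```

Emit:
servo_tool(
  motion=[
    {"x":-0.1,"y":0,"z":-0.03,"twist":-0.06,"grip":0},
    {"x":0,"y":0,"z":0,"twist":0,"grip":0},
  ],
)

```text
t: 24.62
eef_pos: [610.0, -26.9, 144.9]
orientation: [0.031, 0.762, 0.645, -0.045]
force: [-1.4, -1.1, -1.2]
width: 0.197
```

The stop is met: width rises while the fingers turn on and z stays at 144.9, the expected home height. Release and rise.

Emit:
servo_tool(
  motion=[
    {"x":0,"y":0,"z":0,"twist":0,"grip":0.5},
    {"x":0,"y":0,"z":0,"twist":0,"grip":0.5},
    {"x":0,"y":0,"z":0,"twist":0,"grip":0.5},
    {"x":0,"y":0,"z":0,"twist":0,"grip":0.5},
    {"x":0,"y":0,"z":1,"twist":0,"grip":0.5},
    {"x":0,"y":0,"z":1.5,"twist":0,"grip":0.5},
    {"x":0,"y":0,"z":2,"twist":0,"grip":0.5},
    {"x":0,"y":0,"z":2.5,"twist":0,"grip":0.5},
    {"x":-1,"y":0,"z":2.5,"twist":0,"grip":0.5},
    {"x":-2,"y":0,"z":1,"twist":0,"grip":0.5},
    {"x":-2,"y":0,"z":0,"twist":0,"grip":0.5},
    {"x":0,"y":0,"z":0,"twist":0,"grip":0.5},
  ],
)

```text
t: 25.62
eef_pos: [558.5, -25.5, 259.1]
orientation: [0.03, 0.761, 0.647, -0.043]
force: [0.5, -0.4, 0.9]
width: 0.496
```

```bash
python3 - <<'E'
from h import *
im,d,P,s=lid('w6.png',(606,-28),(150,172))
r=np.hypot(P[...,0]-606,P[...,1]+28); c=cv2.cvtColor(im,cv2.COLOR_RGB2HSV)
t=P[(r<27)&(P[...,2]>152)&(P[...,2]<175)]; print('bar top z',np.percentile(t[:,2],[10,50,90]))
A=np.c_[t[:,:2]-[606,-28],np.ones(len(t))]; g=t[:,2]>np.percentile(t[:,2],30); print('plane',np.linalg.lstsq(A[g],t[g][:,2],rcond=None)[0])
im2,d2=cap('top','top3.png'); Q=world('top',d2)
cv2.imwrite('pics/end.png',np.hstack([cv2.resize(im[60:310,170:470],(600,500)),])[:,:,::-1])
z0=np.load('top1.npz'); df=cv2.absdiff(im2,z0['im']).max(2)
cv2.imwrite('pics/top3b.png',im2[:,:,::-1])
E
```

```text
tcp [558.5 -25.5 259.1] yaw 80.8 t 25.6167 bar n 1083 [608.5 -24.3 158.7] -90.4 ((608.8116455078125, -26.279226303100586), (57.136775970458984, 15.62682819366455), 89.80654907226562)
bar top z [157.058051   159.15787648 160.21386371]
plane [ 6.25591030e-03 -1.91208574e-03  1.59538810e+02]
```

View pics/w6.png

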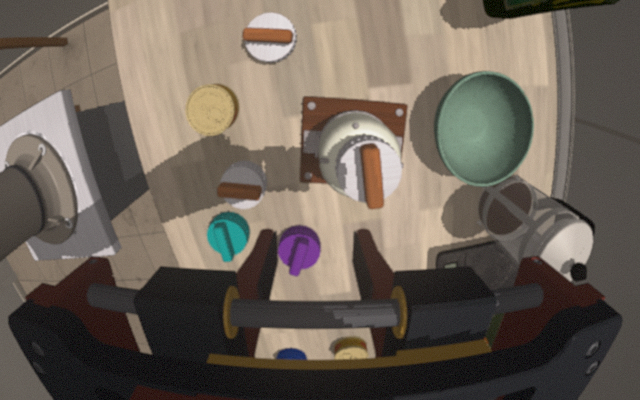

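View pics/top3b.png

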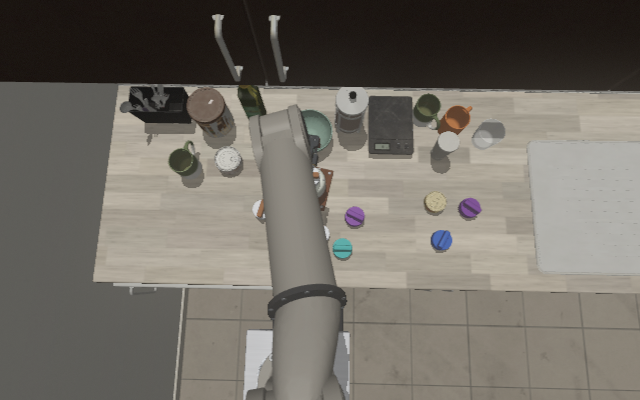

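The bar stands at -90° over the studs, level, with its top at about 160 (161 is home). Lids 2 and 3 stand upright at (268,37) and (242,187) in the wrist view. In the top view the mug and low tin, and the right-hand fish tin, are at their old pixels.

```bash
python3 -c "
from h import *
print(job.job_done())"
```

```text
the job is handed in; nothing more can be done
None
```

Lid 1, the left-hand one, was the right lid. It is now screwed fully home on the jar, and I handed the job in at about 26 s.

- **Lid 3:** it stayed about 13 mm above home and would not go on. When I pushed to check, the force reached about 40 N and the lid tilted in the grip. I set it down upright in front of the jar, near (450, -60).
- **Lid 2:** it went on but jammed at roughly 27° and sank no further. I turned it back, lifted it off and set it down upright near (524, 125).
- **Lid 1:** it sank evenly through about 75° and met the stop. Afterwards its bar stood at -90°, lined up with the studs. The bar was level, with its top at about 160 mm against 161 mm expected, which is within calibration.

**Disagreements and limits:**
- The last wrist image put lid 1 about 2–3 mm off my earlier jar-axis estimate. I take that as play plus calibration error.
- The tool had also drifted about 6° from vertical over the moves; lid 1 still measured level.
- The top image showed the mug, the low tin and the right-hand fish tin where they started. The arm hid the other fish tin there, and it appears only in the wrist view.
- The hand was clear of everything when I handed in.

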